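# Unlock a rack feeder and hold its pressure arm open

### The job

The rack feeder's sprung pressure arm has to be held open so that its lane can be loaded. Lift the lock cap up and off its peg, stand it upright in the shallow white tray and let go of it; then swing the pressure arm by its upright post away from the racks, against its spring, all the way to its stop. Finish while still holding the arm there with the gripper, and leave everything else where it is.

Things in the scene. Friction and masses are not known exactly. Their poses are not given: they have to be found in the camera images.
- feeder: The rack feeder, fixed to the table: a grey base plate 260 (x) x 300 (y) x 12 mm high, origin at the centre of its underside, z up. On its +x, -y part a fixed row of six white racks with grey tube caps (tops 84 mm above the table) fills a lane at x 12 to 110 mm, y -143 to -21 mm. A dark round pivot block (52 mm across) carries the pressure arm at x = -80, y = 0. Its position and its turn on the table vary.
- press_arm (a joint): Angle of the pressure arm about its upright pivot, rad. 0: spring-rested, the arm points along the feeder's +x axis with its paddle against the last rack. It grows as the arm swings counter-clockwise seen from above (its tip towards the feeder's +y); 0.9 is the stop. A torsion spring always pulls it back to 0: at the post it takes about 2 N to start and about 6 N at the stop. While the lock cap is on its peg the arm is blocked at about 0.17.
- post (a point): Middle of the grip post: an upright black cylinder 18 mm across that stands on the arm's free end, 140 mm from the pivot's axis, from 75 to 137 mm above the table (this point: 115 mm). The flat aluminium arm, 20 mm wide, lies below it, 60 to 75 mm above the table; its axes turn with the arm (x points from pivot to post).
- pivot (a point): Point on the upright pivot axis of the arm, at the arm's mid-height (67.5 mm). The pivot's hub and spring, up to 40 mm across, rise to 116 mm above the table. The stop is a dark upright pin 16 mm across, up to 78 mm above the table, that the arm's flank meets.
- cap_center (a point): Centre of the lock cap (half-way up, z along its axis; loose, 0.1 to 0.2 kg): a grey turned piece 114 mm tall. Body 40 mm across in the lower 69 mm, then a round grip knob 22 mm across and 45 mm tall on top (knob's middle 34.5 mm above this point, cap's underside 57 mm below it). From below it has a bore 23 mm across and 39 mm deep, by which it hangs over the peg: it must rise 40 mm to come clear.
- peg_top (a point): Top of the peg on which the lock cap hangs: an upright steel pin 16 mm across on the feeder, its top 55 mm above the table. The arm passes over the bare peg.
- tray_in (a point): Centre of the inner floor of the shallow white tray on the table, right of the feeder: 140 x 140 mm outside, 24 mm high, walls 4 mm, floor about 4 mm above the table; axes along its sides. Fixed.
- loose_rack: Loose white sample rack, 20 x 98 x 60 mm high with low black tube caps on top (to 72 mm), standing on the feeder's base plate at its -x, -y corner. Bystander, leave it alone. Origin at the centre of its underside.
- cap_jar: Small jar, 44 mm across, 50 mm high, standing on the feeder's base plate at its +x, +y corner. Bystander, leave it alone. Origin at the centre of its underside.
- wash_bottle: Bottle, 60 mm across, 160 mm high, standing on the table beyond the tray. Bystander, leave it alone. Origin at the centre of its underside.
- pair_rack: Two white racks side by side, 98 x 40 x 60 mm, on the table to the left. Bystander, leave it alone. Origin at the centre of its underside.
- beaker: Clear plastic cup, 70 mm across, 85 mm high, on the table to the left. Bystander, leave it alone. Origin at the centre of its underside.
- scanner: Hand scanner lying flat, 50 x 175 x 36 mm, on the table to the right, near the robot. Bystander, leave it alone. Origin at the centre of its underside.
- tube_block: Grey block 60 x 60 x 45 mm with four short white tube caps, on the table to the right. Bystander, leave it alone. Origin at the centre of its underside.
There are look-alikes about, which are no part of the job. What is shaped like the part that bears tray_in but brown is not meant.

How it is judged:
By the outcome, as a careful person would: the job done as asked, in the order asked, and still so for the second after the job is handed in, while the arm keeps its last pose, push and grip.
It also fails if it takes over 54 s, if anything falls off the work surface, if the arm or the gripper's body presses on something with over 40 N, if the wrist force passes 120 N, or if a joint passes its speed limit or range.

### The arm

A 6-joint arm with a two-finger parallel gripper is mounted at the origin on the work surface. World frame = base frame: x ahead of the robot, y to its left, z up, the work surface at z = 0. Lengths are in m, angles in degrees, forces in N, time in s.
With the tool pointing down it reaches from about 0.3 to 0.75 m from the base axis. Payload 8.5 kg.
Tool frame: the origin (TCP) lies on the mounting face of the last link; the fingertips stand tip_extent ahead of it and the grasp point (between the pads) lies 155 mm ahead of it (tip_extent is the distance from the TCP to the fingertips, in m); z points along the fingers, y is the line along which they close (so a half turn about z gives the same grasp; the last joint's range is limited). The gripper opens to 85 mm and grips with 20 to 120 N. Pads are 22 mm wide; open, the fingers measure 114 mm over their backs; the gripper's body (76 mm by 85 mm) begins 54 mm behind the grasp point. The pads swing forward as they close: fully open they stand 13 mm farther back than shut.
Start: joints at [63.982, 21.807, 74.336, -0, 83.858, -12.336], TCP at [0.13, 0.534, 0.405] pointing down, gripper open.
Joint ranges: [-178.18, 178.18], [-50.72, 133.34], [12.68, 142.11], [-81.47, 261.47], [9.98, 163.14], [-165.26, 165.26]. Speed limits (degrees/s): [136.94, 136.94, 180, 180, 180, 180].

### API

Orientations are given as a 3x3 rotation matrix whose columns are the frame's x, y, z axes.
In Python, from rig import observe, get_image, camera_params, close_job, tip_extent gives the robot as it stands.
- The arm moves only by the shell command python3 -m creep 'ROWS' [FORCE]. ROWS is JSON, a list of rows, each an object with "jaw": the gripper's target within -1 to 1 (shut at 1, half-way at 0, fully open at -1); "travel": the shift along the world's x, y, z in mm, a list of three; "roll": the turn about the world's z in rad. A call has 1 to 12 rows; each row is the pose to reach, as a shift and turn from the pose commanded when the call began; what a row does not reach only later rows make up. A row lasts 1/10 s, in which the tool goes at most 50 mm and 8.59 degrees, less where a joint would pass 70% of its speed; a pose out of reach is approached as far as the arm can. A call with a gripper value outside its range is refused whole. The fingers move at their own pace and stop on an object; FORCE is the grip in N (left out, the last holds). Time passes only in rows, so rows that repeat a pose let the fingers close. It gives the time, the measured TCP pose, the force, the opening and the grip force at its end, in the units of the state.
- observe(): the state, without advancing time (a new reading comes with each control period).
- get_image(name): name is "scene" or "top" or "wrist"; returns (picture, depth): 420x560x3 uint8, red, green, blue; 420x560 float32, m along the optical axis (not along the pixel's ray), 0 where there is no reading.
- camera_params(name): a dict with "mtx" (3x3 intrinsics, pixels), "dist_coeffs" ([k1, k2, p1, p2, k3] as OpenCV has them; the pictures are not rectified), "extrinsics" (4x4, takes a point from camera to world coordinates). Camera axes: x right, y down, z forward; pixel columns grow to the right and rows downward; lengths in m; the calibration is good to about 2 mm. A picture is of the moment at which its call begins: read the wrist's pose just before it. camera_params takes no time and is no camera call; for the wrist camera it gives the pose at the moment of the call.
- close_job(): hands the job in; it is judged then, once.
The state is a dict: "time_s": time; "q": joint angles; "qvel": joint speeds; "joint_efforts": joint torques, N m; "position": TCP position; "tool_rot": TCP orientation; "ft_force": force on the tool from outside, world axes, zero at the start; "wrist_torque": the same for the moment, N m; "grip_width": finger opening in m; "gripper_force": force on a finger pad.
Only numpy, scipy, OpenCV 4.12 (cv2) and the standard library are available. Lean on these libraries where they do the work, as an engineer would, in place of code of your own. Each camera call takes 0.05 s, during which the arm holds its last target. There are 200 camera calls.

## Working session

There is one attempt and no reset: what is moved stays moved. The work goes in short steps, Python scripts to look and compute and a shell command to move; the robot and the scene stay as the last step left them, time stands still between calls to the robot, and variables do not carry over. Pictures are saved under pics/ and viewed, at most 10 in all, crops included, and the job is handed in when it is done.

```bash
mkdir -p pics; cat > h.py <<'E'
import numpy as np,cv2
from rig import *
def grab(n):
    p=camera_params(n);im,d=get_image(n);return im,d,p
def cloud(d,p):
    h,w=d.shape;u,v=np.meshgrid(np.arange(w),np.arange(h))
    pts=np.stack([u,v],-1).reshape(-1,1,2).astype(np.float64)
    n=cv2.undistortPoints(pts,np.array(p["mtx"]),np.array(p["dist_coeffs"])).reshape(h,w,2)
    c=np.concatenate([n*d[...,None],d[...,None]],-1)
    T=np.array(p["extrinsics"]);return c@T[:3,:3].T+T[:3,3]
E
python3 - <<'E'
from h import *
s=observe();print(s,tip_extent() if callable(tip_extent) else tip_extent)
for n in("top","scene"):
    im,d,p=grab(n);cv2.imwrite(f"pics/{n}0.png",im[...,::-1]);np.savez(f"{n}0.npz",im=im,d=d,W=cloud(d,p))
    print(n,np.round(p["extrinsics"],3).tolist())
E
```

```text
{'time_s': 0.0, 'q': array([ 6.39802960e+01,  2.18413529e+01,  7.43870824e+01, -1.90509816e-04,
        8.38585825e+01, -1.23360068e+01]), 'qvel': array([-0.13975539,  0.01056152, -0.00509002, -0.0071894 ,  0.02948459,
        0.01352691]), 'joint_efforts': array([ 1.55818096e-03, -4.48477650e+01, -2.31274921e+01, -1.27936860e-04,
        4.84044082e-03,  1.10092245e-05]), 'position': array([0.1300899 , 0.53433942, 0.40409448]), 'tool_rot': array([[-9.71616448e-01,  2.36560855e-01, -6.63272997e-04],
       [ 2.36561567e-01,  9.71615541e-01, -1.36626115e-03],
       [ 3.21242447e-04, -1.48438670e-03, -9.99998847e-01]]), 'ft_force': array([-0.39256328, -0.44623132, -0.4065721 ]), 'wrist_torque': array([ 0.03687325, -0.0008206 ,  0.00106943]), 'gripper_force': 0.0, 'grip_width': 0.08536520505394524} 0.1734
top [[0.021, -0.986, 0.163, 0.312], [-1.0, -0.019, 0.015, 0.021], [-0.011, -0.164, -0.986, 1.23], [0.0, 0.0, 0.0, 1.0]]
scene [[0.699, 0.6, -0.39, 1.056], [0.715, -0.581, 0.389, -0.517], [0.007, -0.55, -0.835, 1.253], [0.0, 0.0, 0.0, 1.0]]
```

```bash
ls; python3 -m creep --help 2>&1 | head -5
```

```text
h.py
pics
scene0.npz
top0.npz
invalid input: not JSON, or not a number
```

View pics/top0.png

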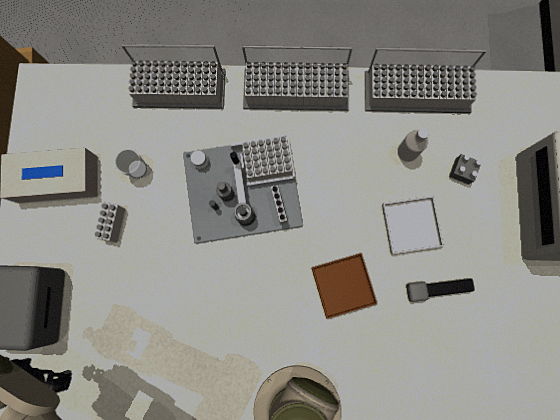

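View pics/scene0.png

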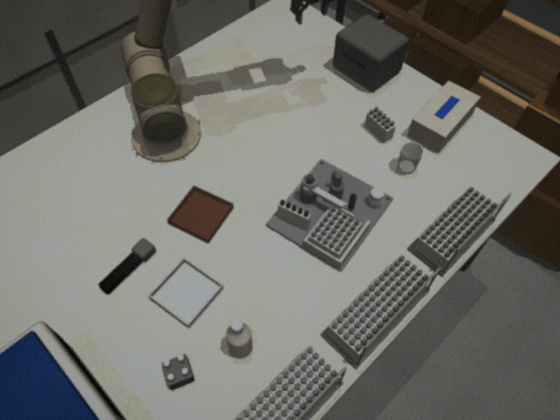

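Top view: the pivot hub is at about (243,212), and the arm runs up to the black post at (236,157). The racks are at (268,158), the white tray at (412,226) and the brown decoy tray at (344,286). Candidates for the cap are (223,189), the hub (243,212) and the small stop pin (213,205). By description I choose (223,189), and I'll check it in a crop.

```bash
python3 - <<'E'
import numpy as np,cv2
a=np.load("top0.npz");im=a["im"][125:250,175:310]
b=np.load("scene0.npz")
c=b["im"][155:270,262:400]
A=cv2.resize(im,(400,370),interpolation=cv2.INTER_CUBIC);B=cv2.resize(c,(400,370),interpolation=cv2.INTER_CUBIC)
cv2.imwrite("pics/crop.png",np.hstack([A,B])[...,::-1])
W=a["W"]
for n,(u,v) in dict(cap=(223,186),hub=(243,209),pin=(213,205),post=(235,156),tray=(412,226),racks=(268,150)).items():
    w=W[v-6:v+7,u-6:u+7];print(n,np.round(W[v,u],3),"max z",np.round(w[...,2].max(),3),np.round(w[w[...,2]>w[...,2].max()-.006].mean(0),3))
im=a["im"].astype(int);z=W[...,2]
# tray
m=((im.min(-1)>150)&(np.abs(z)<.04)).astype(np.uint8)
reg=(z>0.014)&(z<.04);reg[:, :360]=0;reg[:,460:]=0;reg[:190]=0;reg[262:]=0
p=W[reg];print(len(p),cv2.minAreaRect(p[:,:2].astype(np.float32)*1000))
reg=(z>0.006)&(z<.016);reg[:, :175]=0;reg[:,310:]=0;reg[:125]=0;reg[250:]=0
p=W[reg];print(len(p),cv2.minAreaRect(p[:,:2].astype(np.float32)*1000))
E
```

```text
cap [0.56  0.197 0.132] max z 1.23 [0.312 0.021 1.23 ]
hub [0.505 0.147 0.116] max z 1.23 [0.312 0.021 1.23 ]
pin [0.52  0.229 0.081] max z 1.23 [0.312 0.021 1.23 ]
post [0.636 0.169 0.137] max z 1.23 [0.312 0.021 1.23 ]
tray [ 0.487 -0.306  0.003] max z 0.009 [ 0.486 -0.305  0.005]
racks [0.67  0.09  0.083] max z 0.088 [0.666 0.092 0.084]
425 ((479.5508728027344, -260.5125732421875), (142.47518920898438, 228.32386779785156), 12.194091796875)
5783 ((593.2614135742188, 169.5247802734375), (348.47467041015625, 352.799560546875), 0.20712609589099884)
```

View pics/crop.png

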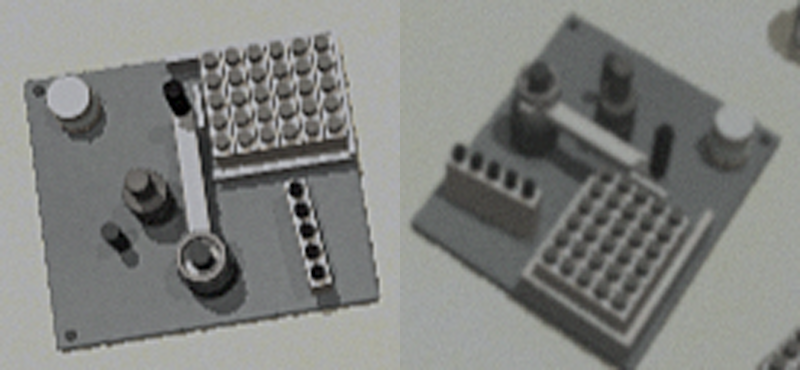

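The crop confirms it: (223,189) is a stepped body with a narrow knob (the cap), the hub carries the arm, and the stop pin is at (213,205). Next I'll get accurate positions.

```bash
python3 - <<'E'
import numpy as np,cv2
for n in("top","scene"):
    W=np.load(n+"0.npz")["W"];P=W.reshape(-1,3)
    def box(x,y,z,lab,minr=False):
        m=(P[:,0]>x[0])&(P[:,0]<x[1])&(P[:,1]>y[0])&(P[:,1]<y[1])&(P[:,2]>z[0])&(P[:,2]<z[1]);q=P[m]
        if len(q)<3: print(n,lab,"none");return
        c=cv2.minEnclosingCircle(q[:,:2].astype(np.float32)*1000)
        print(n,lab,len(q),np.round(q.mean(0),4),"circ",np.round(c[0],1),round(c[1],1), cv2.minAreaRect(q[:,:2].astype(np.float32)*1000) if minr else "")
    box((.52,.60),(.16,.235),(.125,.138),"knobtop")
    box((.52,.60),(.16,.235),(.076,.09),"bodyring")
    box((.60,.68),(.14,.20),(.132,.145),"posttop")
    box((.46,.55),(.11,.19),(.108,.124),"hub")
    box((.49,.55),(.20,.26),(.072,.086),"pin")
    box((.40,.58),(-.40,-.22),(.018,.032),"trayrim",True)
    box((.40,.58),(-.40,-.22),(.012,.032),"trayrim2",True)
    box((.55,.75),(-.45,-.2),(.05,.2),"bottle")
E
```

```text
top knobtop 57 [0.561  0.2028 0.1295] circ [561.  202.7] 11.3 
top bodyring 152 [0.5574 0.1954 0.082 ] circ [557.6 198.1] 51.8 
top posttop 37 [0.6389 0.1741 0.1361] circ [638.  173.7] 9.7 
top hub 52 [0.5012 0.1496 0.1153] circ [502.  149.6] 10.3 
top pin 53 [0.5336 0.2228 0.079 ] circ [536.4 220.5] 23.4 
top trayrim 353 [ 0.4896 -0.3027  0.0231] circ [ 488.7 -302.9] 96.2 ((488.846435546875, -302.57745361328125), (138.20826721191406, 140.32192993164062), 9.7033052444458)
top trayrim2 433 [ 0.4914 -0.3043  0.0216] circ [ 488.7 -302.9] 96.2 ((488.846435546875, -302.57745361328125), (138.20826721191406, 140.32192993164062), 9.7033052444458)
top bottle 648 [ 0.6842 -0.3047  0.1069] circ [ 665.6 -351.9] 94.3 
scene knobtop 43 [0.5644 0.2029 0.1312] circ [564.2 204.8] 11.8 
scene bodyring 144 [0.5657 0.1909 0.082 ] circ [558.1 197.7] 53.0 
scene posttop 33 [0.6414 0.1747 0.1372] circ [640.9 174.9] 8.8 
scene hub 47 [0.5046 0.1499 0.115 ] circ [501.4 149.5] 13.2 
scene pin 21 [0.5288 0.2281 0.0797] circ [534.7 221.4] 21.2 
scene trayrim 395 [ 0.4914 -0.3062  0.0228] circ [ 491.1 -303.7] 98.9 ((491.5957946777344, -303.42547607421875), (145.48170471191406, 142.4811248779297), 9.085692405700684)
scene trayrim2 537 [ 0.4921 -0.3053  0.0207] circ [ 491.1 -303.7] 98.9 ((490.0488586425781, -304.3136901855469), (146.89414978027344, 143.07325744628906), 10.027579307556152)
scene bottle 743 [ 0.7041 -0.3187  0.1068] circ [ 672.2 -360.2] 97.6
```

```bash
python3 -m creep '[{"jaw":-0.2,"travel":[432,-331,-70],"roll":0},{"jaw":-0.2,"travel":[432,-331,-70],"roll":0},{"jaw":-0.2,"travel":[432,-331,-70],"roll":0},{"jaw":-0.2,"travel":[432,-331,-70],"roll":0},{"jaw":-0.2,"travel":[432,-331,-70],"roll":0},{"jaw":-0.2,"travel":[432,-331,-70],"roll":0},{"jaw":-0.2,"travel":[432,-331,-70],"roll":0},{"jaw":-0.2,"travel":[432,-331,-70],"roll":0},{"jaw":-0.2,"travel":[432,-331,-70],"roll":0},{"jaw":-0.2,"travel":[432,-331,-70],"roll":0},{"jaw":-0.2,"travel":[432,-331,-70],"roll":0},{"jaw":-0.2,"travel":[432,-331,-70],"roll":0}]' 40
python3 - <<'E'
from h import *
s=observe();im,d,p=grab("wrist");cv2.imwrite("pics/w1.png",im[...,::-1]);W=cloud(d,p);np.savez("w1.npz",im=im,d=d,W=W)
print(s["position"],s["tool_rot"],s["grip_width"])
P=W.reshape(-1,3)
def box(x,y,z,lab):
    q=P[(P[:,0]>x[0])&(P[:,0]<x[1])&(P[:,1]>y[0])&(P[:,1]<y[1])&(P[:,2]>z[0])&(P[:,2]<z[1])]
    if len(q)<3: return print(lab,"none")
    c=cv2.minEnclosingCircle(q[:,:2].astype(np.float32)*1000);print(lab,len(q),q.mean(0).round(4),np.round(c[0],1),round(c[1],1))
box((.52,.60),(.16,.235),(.125,.138),"knobtop")
box((.60,.68),(.14,.20),(.132,.145),"posttop")
box((.46,.55),(.11,.19),(.108,.124),"hub")
E
```

```text
time_s: 1.3
position: [0.5656, 0.1996, 0.3328]
tool_rot: [[-0.97, 0.242, -0.001], [0.242, 0.97, -0.001], [0.001, -0.001, -1.0]]
ft_force: [-0.1, -0.1, -0.3]
grip_width: 0.0514
gripper_force: 0.0
[0.56564636 0.19956641 0.33278323] [[-9.70353642e-01  2.41687144e-01 -1.06516764e-03]
 [ 2.41688286e-01  9.70353297e-01 -1.11902541e-03]
 [ 7.63134876e-04 -1.34328893e-03 -9.99998807e-01]] 0.05141259010933653
knobtop 1025 [0.5599 0.2039 0.1292] [560.9 203.7] 10.8
posttop 496 [0.6362 0.1762 0.1357] [638.2 175.3] 8.9
hub 1013 [0.5014 0.1513 0.1148] [501.5 150.4] 10.3
```

```bash
python3 -m creep '[{"jaw":-0.2,"travel":[-1,0,0],"roll":0},{"jaw":-0.2,"travel":[-1,0,0],"roll":0},{"jaw":-0.2,"travel":[-1,0,-10],"roll":0}]'
```

```text
time_s: 1.65
position: [0.5604, 0.2043, 0.3259]
tool_rot: [[-0.972, 0.235, 0.003], [0.235, 0.972, 0.001], [-0.003, 0.001, -1.0]]
ft_force: [0.0, 0.8, -0.6]
grip_width: 0.0517
gripper_force: 0.0
```

Settled on target, so descend, grip and lift.

```bash
python3 -m creep '[{"jaw":-0.2,"travel":[0,0,-30],"roll":0},{"jaw":-0.2,"travel":[0,0,-55],"roll":0},{"jaw":-0.2,"travel":[0,0,-62],"roll":0},{"jaw":-0.2,"travel":[0,0,-62],"roll":0},{"jaw":1,"travel":[0,0,-62],"roll":0},{"jaw":1,"travel":[0,0,-62],"roll":0},{"jaw":1,"travel":[0,0,-62],"roll":0},{"jaw":1,"travel":[0,0,-62],"roll":0},{"jaw":1,"travel":[0,0,-62],"roll":0},{"jaw":1,"travel":[0,0,-62],"roll":0}]' 50
```

```text
time_s: 2.65
position: [0.5612, 0.2035, 0.2641]
tool_rot: [[-0.972, 0.236, 0.003], [0.236, 0.972, 0.0], [-0.002, 0.001, -1.0]]
ft_force: [-1.1, -0.2, 6.8]
grip_width: 0.0209
gripper_force: 48.7
```

```bash
python3 -m creep '[{"jaw":1,"travel":[0,0,10],"roll":0},{"jaw":1,"travel":[0,0,25],"roll":0},{"jaw":1,"travel":[0,0,45],"roll":0},{"jaw":1,"travel":[0,0,75],"roll":0},{"jaw":1,"travel":[0,0,105],"roll":0},{"jaw":1,"travel":[0,0,120],"roll":0},{"jaw":1,"travel":[0,0,120],"roll":0},{"jaw":1,"travel":[0,0,120],"roll":0}]' 50
python3 - <<'E'
from h import *
a,_,_=grab("scene");im,d,p=grab("top");W=cloud(d,p)
cv2.imwrite("pics/l.png",np.hstack([cv2.resize(im[100:260,160:330],(400,376)),cv2.resize(a[120:270,262:420],(400,376))])[...,::-1])
E
```

```text
time_s: 3.45
position: [0.5609, 0.2033, 0.3822]
tool_rot: [[-0.972, 0.236, -0.001], [0.236, 0.972, -0.0], [0.001, -0.0, -1.0]]
ft_force: [-1.0, 0.2, -1.3]
grip_width: 0.0203
gripper_force: 48.9
```

View pics/l.png

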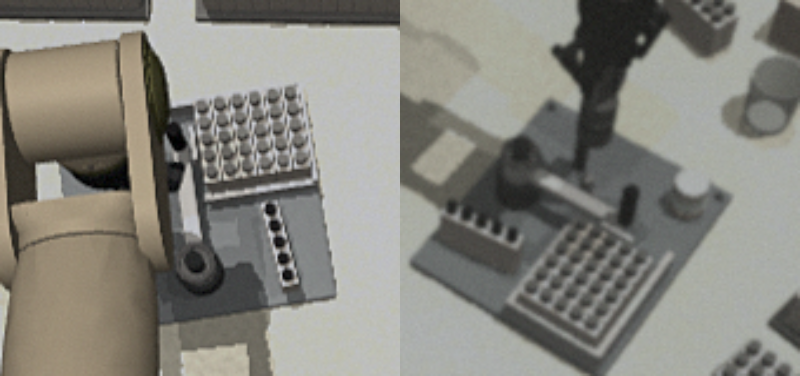

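The cap is in the gripper and clear of the peg, and everything else is undisturbed. Carry it to the tray.

```bash
python3 -m creep '[{"jaw":1,"travel":[-4,-25,0],"roll":0},{"jaw":1,"travel":[-10,-65,0],"roll":0},{"jaw":1,"travel":[-16,-112,0],"roll":0},{"jaw":1,"travel":[-23,-160,0],"roll":0},{"jaw":1,"travel":[-30,-208,0],"roll":0},{"jaw":1,"travel":[-37,-256,0],"roll":0},{"jaw":1,"travel":[-44,-304,0],"roll":0},{"jaw":1,"travel":[-50,-352,0],"roll":0},{"jaw":1,"travel":[-57,-400,0],"roll":0},{"jaw":1,"travel":[-64,-445,0],"roll":0},{"jaw":1,"travel":[-69,-485,-20],"roll":0},{"jaw":1,"travel":[-71,-506,-40],"roll":0}]'
python3 -m creep '[{"jaw":1,"travel":[0,0,0],"roll":0},{"jaw":1,"travel":[0,0,-30],"roll":0},{"jaw":1,"travel":[0,0,-60],"roll":0},{"jaw":1,"travel":[0,0,-75],"roll":0},{"jaw":1,"travel":[0,0,-82],"roll":0},{"jaw":1,"travel":[0,0,-82],"roll":0},{"jaw":1,"travel":[0,0,-82],"roll":0}]'
```

```text
time_s: 4.75
position: [0.4892, -0.3057, 0.3413]
tool_rot: [[-0.971, 0.239, -0.001], [0.239, 0.971, -0.0], [0.001, -0.0, -1.0]]
ft_force: [0.9, 1.0, -1.5]
grip_width: 0.0211
gripper_force: 49.1
time_s: 5.45
position: [0.4904, -0.3024, 0.2617]
tool_rot: [[-0.972, 0.236, 0.001], [0.236, 0.972, -0.001], [-0.001, -0.001, -1.0]]
ft_force: [1.0, 0.2, -1.0]
grip_width: 0.0209
gripper_force: 49.2
```

```bash
python3 -m creep '[{"jaw":1,"travel":[0,0,-4],"roll":0},{"jaw":1,"travel":[0,0,-6],"roll":0},{"jaw":1,"travel":[0,0,-8],"roll":0},{"jaw":1,"travel":[0,0,-8],"roll":0}]'
python3 - <<'E'
from h import *
im,d,p=grab("scene");W=cloud(d,p);cv2.imwrite("pics/pl.png",cv2.resize(im[190:380,100:300],(600,570),interpolation=cv2.INTER_CUBIC)[...,::-1])
E
```

```text
time_s: 5.85
position: [0.49, -0.3026, 0.2526]
tool_rot: [[-0.972, 0.237, -0.0], [0.237, 0.972, 0.0], [0.0, 0.0, -1.0]]
ft_force: [0.2, -0.4, -1.4]
grip_width: 0.021
gripper_force: 49.2
```

View pics/pl.png

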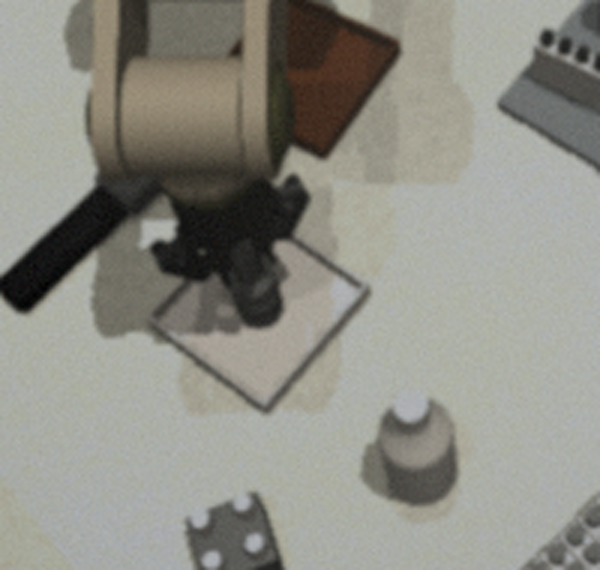

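The cap hangs upright over the tray centre, around (260,310) in the crop. There's no contact force yet, so lower it gently.

```bash
for i in 1 2; do python3 -m creep '[{"jaw":1,"travel":[0,0,-1],"roll":0},{"jaw":1,"travel":[0,0,-1],"roll":0},{"jaw":1,"travel":[0,0,-1],"roll":0}]' | egrep 'pos|ft'; done
```

```text
position: [0.4901, -0.3027, 0.2522]
ft_force: [-0.1, 0.8, 4.6]
position: [0.4902, -0.3026, 0.2521]
ft_force: [-2.6, 1.7, 12.1]
```

Contact. Release and go up.

```bash
python3 -m creep '[{"jaw":0.4,"travel":[0,0,1],"roll":0},{"jaw":0,"travel":[0,0,1],"roll":0},{"jaw":-0.3,"travel":[0,0,1],"roll":0},{"jaw":-0.3,"travel":[0,0,1],"roll":0},{"jaw":-0.3,"travel":[0,0,1],"roll":0},{"jaw":-0.3,"travel":[0,0,20],"roll":0},{"jaw":-0.3,"travel":[0,0,50],"roll":0},{"jaw":-0.3,"travel":[0,0,90],"roll":0},{"jaw":-0.3,"travel":[0,0,110],"roll":0},{"jaw":-0.3,"travel":[0,0,110],"roll":0}]'
python3 - <<'E'
from h import *
im,d,p=grab("wrist");W=cloud(d,p);P=W.reshape(-1,3)
for z in ((.108,.125),(.065,.08)):
    q=P[(abs(P[:,0]-.49)<.06)&(abs(P[:,1]+.303)<.06)&(P[:,2]>z[0])&(P[:,2]<z[1])]
    print(len(q),q.mean(0).round(4) if len(q) else "",cv2.minEnclosingCircle(q[:,:2].astype(np.float32)*1000) if len(q) else "")
E
```

```text
time_s: 7.5
position: [0.4902, -0.3026, 0.3637]
tool_rot: [[-0.972, 0.236, 0.004], [0.236, 0.972, -0.004], [-0.005, -0.003, -1.0]]
ft_force: [0.9, -0.7, -0.2]
grip_width: 0.0554
gripper_force: 0.0
743 [ 0.4882 -0.3026  0.1167] ((489.5936584472656, -303.0141296386719), 10.9445219039917)
926 [ 0.483  -0.3012  0.0723] ((489.5238342285156, -302.79986572265625), 19.872814178466797)
```

The cap stands upright at the tray centre. Now go above the post, turning the closing axis to the swing direction.

```bash
python3 -m creep '[{"jaw":-0.3,"travel":[14,45,0],"roll":0.04},{"jaw":-0.3,"travel":[28,90,0],"roll":0.08},{"jaw":-0.3,"travel":[42,135,0],"roll":0.12},{"jaw":-0.3,"travel":[56,180,0],"roll":0.16},{"jaw":-0.3,"travel":[70,225,0],"roll":0.2},{"jaw":-0.3,"travel":[84,270,0],"roll":0.24},{"jaw":-0.3,"travel":[98,315,0],"roll":0.28},{"jaw":-0.3,"travel":[112,360,0],"roll":0.32},{"jaw":-0.3,"travel":[126,405,0],"roll":0.36},{"jaw":-0.3,"travel":[140,450,0],"roll":0.4},{"jaw":-0.3,"travel":[148,478,0],"roll":0.42},{"jaw":-0.3,"travel":[148,478,0],"roll":0.42}]' >/dev/null
python3 -m creep '[{"jaw":-0.3,"travel":[0,0,-10],"roll":0},{"jaw":-0.3,"travel":[0,0,-20],"roll":0},{"jaw":-0.3,"travel":[0,0,-20],"roll":0}]'
python3 - <<'E'
from h import *
s=observe();print(s["q"].round(1))
im,d,p=grab("wrist");P=cloud(d,p).reshape(-1,3);q=P[(abs(P[:,0]-.638)<.04)&(abs(P[:,1]-.175)<.04)&(P[:,2]>.13)&(P[:,2]<.142)]
print(len(q),cv2.minEnclosingCircle(q[:,:2].astype(np.float32)*1000))
E
```

```text
time_s: 9.05
position: [0.6379, 0.1741, 0.3382]
tool_rot: [[-0.984, -0.178, -0.005], [-0.178, 0.984, -0.001], [0.005, 0.0, -1.0]]
ft_force: [0.6, 1.0, -0.5]
grip_width: 0.0555
gripper_force: 0.0
[  5.   35.9  60.8  -0.   83.6 -95.3]
712 ((639.1380615234375, 175.30821228027344), 8.901481628417969)
```

```bash
python3 -m creep '[{"jaw":-0.3,"travel":[1,1,-30],"roll":0},{"jaw":-0.3,"travel":[1,1,-60],"roll":0},{"jaw":-0.3,"travel":[1,1,-70],"roll":0},{"jaw":-0.3,"travel":[1,1,-70],"roll":0},{"jaw":1,"travel":[1,1,-70],"roll":0},{"jaw":1,"travel":[1,1,-70],"roll":0},{"jaw":1,"travel":[1,1,-70],"roll":0},{"jaw":1,"travel":[1,1,-70],"roll":0},{"jaw":1,"travel":[1,1,-70],"roll":0},{"jaw":1,"travel":[1,1,-70],"roll":0}]' 60
python3 - <<'E'
import numpy as np
piv=np.array([501.8,150.2]);post=np.array([639,175.]);r=post-piv;print(np.hypot(*r),np.degrees(np.arctan2(r[1],r[0])))
r*=140/np.hypot(*r)
for t in np.arange(.05,.99,.05):
    c,s=np.cos(t),np.sin(t);print(round(t,2),np.round(np.array([[c,-s],[s,c]])@r-r,0))
E
```

```text
time_s: 10.1
position: [0.6393, 0.1762, 0.2724]
tool_rot: [[-0.984, -0.18, 0.003], [-0.18, 0.984, -0.0], [-0.003, -0.001, -1.0]]
ft_force: [-0.2, -2.2, 6.1]
grip_width: 0.0164
gripper_force: 58.3
139.4233839784417 10.246036348784939
0.05 [-1.  7.]
0.1 [-3. 14.]
0.15 [-5. 20.]
0.2 [-8. 27.]
0.25 [-10.  33.]
0.3 [-14.  40.]
0.35 [-17.  46.]
0.4 [-21.  52.]
0.45 [-25.  57.]
0.5 [-29.  63.]
0.55 [-33.  68.]
0.6 [-38.  73.]
0.65 [-43.  78.]
0.7 [-48.  83.]
0.75 [-54.  87.]
0.8 [-60.  91.]
0.85 [-66.  95.]
0.9 [-72.  98.]
0.95 [-78. 102.]
```

Post gripped (16.4 mm). Swing in two halves.

```bash
python3 -m creep '[{"jaw":1,"travel":[-1,7,0],"roll":0.05},{"jaw":1,"travel":[-3,14,0],"roll":0.1},{"jaw":1,"travel":[-5,20,0],"roll":0.15},{"jaw":1,"travel":[-8,27,0],"roll":0.2},{"jaw":1,"travel":[-10,33,0],"roll":0.25},{"jaw":1,"travel":[-14,40,0],"roll":0.3},{"jaw":1,"travel":[-17,46,0],"roll":0.35},{"jaw":1,"travel":[-21,52,0],"roll":0.4},{"jaw":1,"travel":[-21,52,0],"roll":0.4}]' 60
python3 - <<'E'
from h import *
s=observe();print(s["wrist_torque"],s["q"].round(1))
E
```

```text
time_s: 11.0
position: [0.6179, 0.2284, 0.2723]
tool_rot: [[-0.835, -0.551, 0.002], [-0.551, 0.835, -0.001], [-0.001, -0.002, -1.0]]
ft_force: [-1.2, -5.4, 7.0]
grip_width: 0.0168
gripper_force: 58.4
[-0.65852439  0.22340521  0.04391505] [ 1.000e+01  3.880e+01  6.650e+01 -1.000e-01  7.460e+01 -1.134e+02]
```

```bash
python3 -m creep '[{"jaw":1,"travel":[-4,5,0],"roll":0.05},{"jaw":1,"travel":[-8,11,0],"roll":0.1},{"jaw":1,"travel":[-12,16,0],"roll":0.15},{"jaw":1,"travel":[-17,21,0],"roll":0.2},{"jaw":1,"travel":[-22,26,0],"roll":0.25},{"jaw":1,"travel":[-27,31,0],"roll":0.3},{"jaw":1,"travel":[-33,35,0],"roll":0.35},{"jaw":1,"travel":[-39,39,0],"roll":0.4},{"jaw":1,"travel":[-45,43,0],"roll":0.45},{"jaw":1,"travel":[-45,43,0],"roll":0.45},{"jaw":1,"travel":[-45,43,0],"roll":0.45}]' 60
```

```text
time_s: 12.1
position: [0.5735, 0.2705, 0.2724]
tool_rot: [[-0.514, -0.858, 0.003], [-0.858, 0.514, -0.002], [0.0, -0.003, -1.0]]
ft_force: [0.8, -8.4, 6.7]
grip_width: 0.0165
gripper_force: 58.5
```

```bash
for i in 1 2 3; do python3 -m creep '[{"jaw":1,"travel":[-2,1,0],"roll":0.018},{"jaw":1,"travel":[-2,1,0],"roll":0.018},{"jaw":1,"travel":[-2,1,0],"roll":0.018}]' | egrep 'pos|ft|grip_w'; done
```

```text
position: [0.5716, 0.2714, 0.2724]
ft_force: [1.4, -7.5, 6.5]
grip_width: 0.0163
position: [0.5697, 0.2725, 0.2723]
ft_force: [1.9, -7.7, 6.9]
grip_width: 0.0163
position: [0.5677, 0.2735, 0.2724]
ft_force: [2.0, -6.5, 6.2]
grip_width: 0.0168
```

```bash
for i in 1 2 3; do python3 -m creep '[{"jaw":1,"travel":[-2,1,0],"roll":0.01},{"jaw":1,"travel":[-2,1,0],"roll":0.01},{"jaw":1,"travel":[-2,1,0],"roll":0.01}]' | egrep 'pos|ft|grip_w'; done
```

```text
position: [0.5667, 0.2739, 0.2724]
ft_force: [8.8, -10.2, 4.0]
grip_width: 0.0164
position: [0.5657, 0.2743, 0.2724]
ft_force: [14.9, -13.0, 1.4]
grip_width: 0.0166
position: [0.5646, 0.2747, 0.2725]
ft_force: [21.6, -15.9, -1.4]
grip_width: 0.0167
```

The stop is reached: the angle is about 0.9 rad and the force climbs against a stationary arm. Quick look before handing in.

```bash
python3 - <<'E'
from h import *
a,_,_=grab("scene");im,d,p=grab("top")
cv2.imwrite("pics/end.png",np.hstack([cv2.resize(im[100:260,130:330],(400,320)),cv2.resize(a[120:360,140:420],(400,320))])[...,::-1])
s=observe();print(s["ft_force"],s["gripper_force"],s["time_s"])
E
```

```text
[ 21.54736119 -16.08028608  -2.50554903] 59.434980154037476 14.0
```

View pics/end.png

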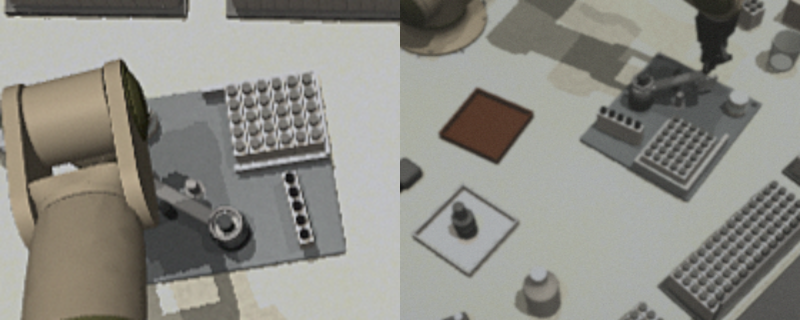

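The cap stands in the white tray at (462,220). The arm is swung onto its stop pin, still held, with the peg bare at (193,187), and the bystanders are in place.

```bash
python3 -c "from rig import close_job;print(close_job())"
```

```text
the job is handed in; nothing more can be done
None
```

I handed the job in at about 14 s: the lock cap stands upright in the white tray, released, and the gripper is holding the pressure arm against its stop (about 0.9 rad, pushing with about 27 N); no bystander in the last pictures looked moved.

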